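# Turn a relay board over in the turning jig

## Task

Turn the green relay board over without picking it up: with the fingertips, push it along the bench between the jig's two guide strips and on against the sloping steel backrest until it tips up and stands leaning there, then push it over from behind so that it falls towards the robot and lies flat between the strips, solder side up, ready for soldering. Never lift it off the bench, and do not disturb the paint jar, the glue bottle or the eraser.

Things in the scene. Friction and masses are not known exactly. Their poses are not given: they have to be found in the camera images.
- relay_board: Loose green circuit board, 72 x 50 x 2.4 mm, 42 to 84 g, with parts on it: overall height 12.4 mm. Origin: centre of its underside (solder side, bright solder dots). x along the 72 mm length, at the start pointing to the jig within 0.25 rad; y across the 50 mm width; z out of the component side, up at the start. Turned over it rests level on its terminal rows, origin 12.4 mm up.
- board_near_end (a point): Middle of the board's 50 mm end edge at x = -36 mm, 1.2 mm above its underside: the end nearer the robot at the start. Flush with this edge stands a blue screw-terminal row, 10 mm tall, 9 mm deep, 46 mm long: push here. White relays and black parts up to 9 mm tall stand between the two rows.
- board_far_end (a point): Middle of the opposite end edge, x = +36 mm, 1.2 mm above the underside, with a like terminal row on it: this end climbs the backrest. Upright, the board can stand by itself on its other, 12 mm thick end; pushed about 10 degrees past upright it falls towards the robot.
- turning_jig: Fixed jig: a bent, waxed steel backrest between two beech guide strips. Origin: on the bench, middle of the backrest's foot (where its face meets the bench). x points from the mouth into the backrest, y along the foot, z up. The face rises at 45 degrees to 12 mm height, then at 65 degrees. Pushed fully in, the board leans at 57 degrees, lower end at the foot, and stays when let go.
- jig_mouth (a point): Middle of the mouth between the strips' ends, on the bench, 88 mm in front of the foot. Strips: 12 mm wide, 10 mm high, 64 mm apart from the foot out to 50 mm before it, then splayed to about 98 mm apart at the mouth. The board starts with its far end near the mouth and its centre within 14 mm of the jig's centre line.
- jig_top (a point): Top of the 8 mm rolled bead along the slippery backrest's free upper edge, 39 mm above the bench, 27 mm behind the foot. Behind it the beech cross piece is 24 mm high and reaches 54 mm behind the foot; above 40 mm all is clear. The leaning board's upper end is 61 mm high, 39 mm behind the foot, so 27 mm of it stands out above this bead and can be pushed from behind.
- jar: Loose paint jar with green paint and black cap, 26 mm across, 34 mm tall, beside the work. Origin: centre of its underside. Leave alone.
- glue_bottle: Loose white glue bottle with an orange nozzle, 30 mm across, 100 mm tall. Origin: centre of its underside. Leave alone.
- eraser: Loose white eraser, 20 x 45 x 11 mm, lying near the front edge of the bench. Origin: centre of its underside. Leave alone.
Not all that is in view belongs to the job. What is meant by the relay_board is not brown, and is the smaller of those in its own colour.

How it is judged:
By the outcome, as a careful person would: the job done as asked, in the order asked, and still so for the second after the job is handed in, with the robot touching nothing.
It also fails if it takes over 48 s, if anything falls off the work surface, if the arm or the gripper's body presses on something with over 40 N, if the wrist force passes 120 N, or if a joint passes its speed limit or range.

## Robot

A 6-joint arm with a two-finger parallel gripper is mounted at the origin on a cart in front of the work surface, level with it; the furniture and walls round the work are solid. World frame = base frame: x ahead of the robot, y to its left, z up, the work surface at z = 0. Lengths are in m, angles in rad, forces in N, time in s.
With the tool pointing down it reaches from about 0.25 to 0.8 m from the base axis. Payload 8.5 kg.
Tool frame: the origin (TCP) lies where the fingers leave the gripper's body, on its centre line; the fingertips stand 73 mm ahead of it and the grasp point (between the pads) lies 54 mm ahead of it (manip.tip_reach is the distance from the TCP to the fingertips, in m); z points along the fingers, y is the direction in which the jaws open and shut (so a half turn about z gives the same grasp; the last joint's range is limited). The gripper opens to 85 mm and grips with 20 to 120 N. Pads are 22 mm wide; open, the fingers measure 114 mm over their backs; the gripper's body (76 mm by 85 mm) begins 54 mm behind the grasp point. The pads swing forward as they close: fully open they stand 13 mm farther back than shut.
Start: joints at [0, 0.238, -0.013, 1.319, 0, 1.571], TCP at [0.525, -0, 0.304] pointing down, gripper open.
Joint ranges: [-2.66, 2.66], [-1.03, 1.9], [-1.14, 1.46], [-1.82, 2.27], [-1.45, 1.34], [-3.14, 3.14]. Speed limits (rad/s): [2.22, 2.22, 2.79, 3.14, 3.14, 3.14].

## Interface

Orientations are given as a unit quaternion [w, x, y, z].
In Python, from rig import manip gives the robot as it stands.
- The arm moves only by the tool step_arm, never from a script. Its argument "commands" is a list of rows, each a list of 3 entries, a list of its own where there are three numbers: the opening, from -1 (shut) to 1 (fully open), then the shift along the world's x, y, z in cm, then the turn, a rotation vector about the world's x, y, z in degrees. A call has 1 to 12 rows; each row is the pose to reach, as a shift and turn from the pose commanded when the call began; what a row does not reach only later rows make up. A row lasts 1/12 s, in which the tool goes at most 41.7 mm and 7.16 degrees, less where a joint would pass 70% of its speed; a pose out of reach is approached as far as the arm can. A call with a gripper value outside its range is refused whole. The fingers move at their own pace and stop on an object; the grip force is fixed at half the most. Time passes only in rows, so rows that repeat a pose let the fingers close. It gives the time, the measured TCP pose, the force and the opening at its end, in the units of the state.
- manip.get_state(): the state, without advancing time (a new reading comes with each control period).
- manip.camera(name): name is "scene" or "side" or "wrist"; returns the picture (400x640x3 uint8, red, green, blue); there is no depth.
- manip.camera_params(name): a dict with "intrinsics" (3x3 intrinsics, pixels), "k1" (the pictures are not rectified: a ray, as slopes to the right and down, at radius r is drawn at 1 + k1 r^2 times it, then the intrinsics apply), "rvec" (rotation vector, rad) and "tvec" (3), from world to camera coordinates, as OpenCV has them; the wrist camera has in their place "hand_eye" (4x4, takes a point from camera to tool coordinates, whose origin is the TCP and whose axes are the flange's). Camera axes: x right, y down, z forward; pixel columns grow to the right and rows downward; lengths in m; the calibration is good to about 2 mm. A picture is of the moment at which its call begins: read the wrist's pose just before it. camera_params takes no time and is no camera call.
- manip.sign_off(): hands the job in, once; it reports no verdict.
The state is a dict: "time_s": time; "joint_positions": joint angles; "joint_velocities": joint speeds; "tau": joint torques, N m; "ee_pos": TCP position; "orientation": TCP orientation; "ft_force": force on the tool from outside, world axes, zero at the start; "wrist_torque": the same for the moment, N m; "opening": finger opening in m.
Only numpy, scipy, OpenCV 4.12 (cv2) and the standard library are available. Lean on these libraries where they do the work, as an engineer would, in place of code of your own. Each camera call takes 0.05 s, during which the arm holds its last target.

## Working session

There is one attempt and no reset: what is moved stays moved. The work goes in short steps, Python scripts to look and compute and a tool call to move; the robot and the scene stay as the last step left them, time stands still between calls to the robot, and variables do not carry over. Pictures are saved under pics/ and viewed, and the job is handed in when it is done.

Besides the shell and the picture viewer there is one more tool, called after "Request:" by a JSON object that holds its "op" and its "data". step_arm: Moves the arm, as the interface text tells. Its arguments: {"type":"object","properties":{"commands":{"type":"array"}},"required":["commands"]}

```bash
ls; mkdir -p pics
python3 - <<'E'
from rig import manip
import cv2,json
print(manip.get_state())
for n in ["scene","side","wrist"]:
    im=manip.camera(n); cv2.imwrite(f"pics/{n}0.png",im[:,:,::-1]); print(n,manip.camera_params(n))
print(manip.tip_reach)
E
```

```text
pics
{'time_s': 0.0, 'joint_positions': array([-2.16358427e-05,  2.38778479e-01, -1.42528329e-02,  1.31917948e+00,
        1.97619667e-05,  1.57081746e+00]), 'joint_velocities': array([-3.72347107e-05,  9.67981750e-04,  8.40957060e-04,  9.72765566e-04,
        6.45397746e-04, -9.07943846e-04]), 'tau': array([ 1.29771975e-03, -5.38790166e+01,  3.46437156e+01,  1.83730113e-02,
        1.69192181e-04,  6.54446694e-05]), 'ee_pos': array([ 5.24696547e-01, -6.72399937e-06,  3.03279301e-01]), 'orientation': array([-5.07076339e-04,  7.07121732e-01,  7.07091477e-01, -4.93102273e-04]), 'ft_force': array([ 0.02589093, -0.35353198,  0.27930681]), 'wrist_torque': array([-0.06819712,  0.02570293, -0.02949882]), 'opening': 0.08553967196189337}
scene {'intrinsics': array([[463.65334744,   0.        , 315.31062364],
       [  0.        , 463.65334744, 192.62684768],
       [  0.        ,   0.        ,   1.        ]]), 'k1': -0.035762649015796524, 'rvec': array([ 2.14521866, -1.14792505,  0.47633615]), 'tvec': array([-0.37801591,  0.39672144,  0.70970709])}
side {'intrinsics': array([[368.88357861,   0.        , 321.03522271],
       [  0.        , 368.88357861, 202.98711298],
       [  0.        ,   0.        ,   1.        ]]), 'k1': -0.02437576530661278, 'rvec': array([ 2.19381585,  0.01950879, -0.01975594]), 'tvec': array([-0.60200166,  0.01908739,  0.92777117])}
wrist {'intrinsics': array([[285.65071396,   0.        , 315.18819461],
       [  0.        , 285.65071396, 202.61075095],
       [  0.        ,   0.        ,   1.        ]]), 'k1': -0.0470354247655825, 'hand_eye': array([[-2.82533039e-04, -9.63746313e-01, -2.66820098e-01,
         6.64596749e-02],
       [ 9.99999506e-01, -5.26474583e-04,  8.42721520e-04,
        -4.48591532e-05],
       [-9.52643758e-04, -2.66819728e-01,  9.63745986e-01,
        -7.01859440e-02],
       [ 0.00000000e+00,  0.00000000e+00,  0.00000000e+00,
         1.00000000e+00]])}
0.0726
```

View pics/scene0.png

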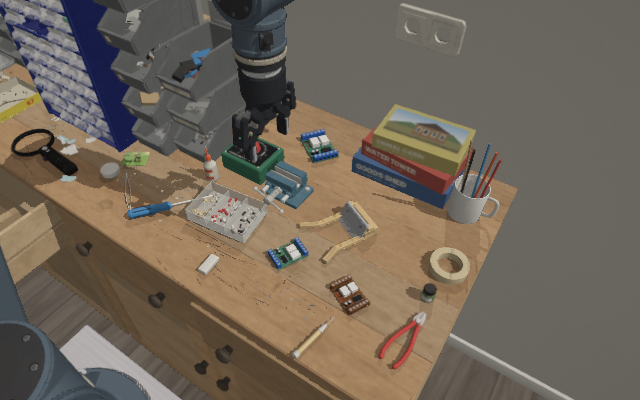

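View pics/side0.png

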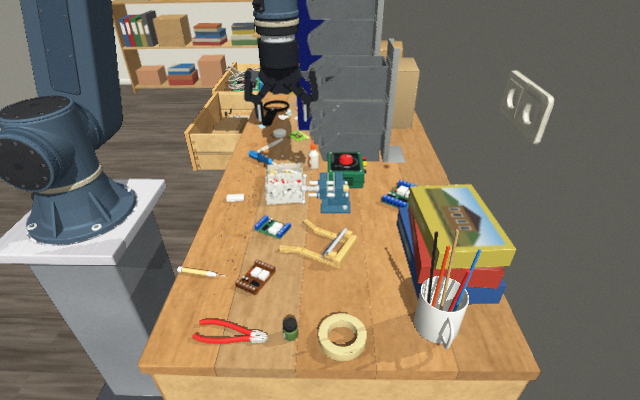

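View pics/wrist0.png

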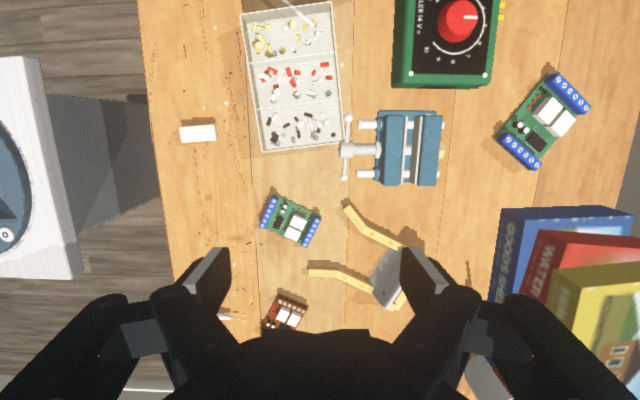

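Candidates for the relay board:
- Small green board: scene (288,252), side (272,227), wrist (291,221).
- Larger green board: scene (319,146), wrist (545,120).
- Brown board: scene (350,293), wrist (285,312).

I choose the small green one in front of the jig mouth. Next I'll check it in a close crop and measure it.

```bash
cat > h.py <<'E'
import numpy as np,cv2
from scipy.spatial.transform import Rotation as R
from rig import manip
def cam(n,st=None):
    p=manip.camera_params(n);K=p["intrinsics"];k1=p["k1"]
    if n=="wrist":
        q=st["orientation"];T=np.eye(4);T[:3,:3]=R.from_quat([q[1],q[2],q[3],q[0]]).as_matrix();T[:3,3]=st["ee_pos"]
        M=np.linalg.inv(T@p["hand_eye"]);r=M[:3,:3];t=M[:3,3]
    else: r=cv2.Rodrigues(p["rvec"])[0];t=p["tvec"]
    return K,np.array([k1,0,0,0,0.]),r,t
def ray(c,px):
    K,d,r,t=c
    u=cv2.undistortPoints(np.array(px,float).reshape(-1,1,2),K,d)[:,0]
    return -r.T@t,np.c_[u,np.ones(len(u))]@r
def onz(c,px,z):
    o,d=ray(c,px);return o+d*((z-o[2])/d[:,2])[:,None]
def proj(c,P):
    K,d,r,t=c
    return cv2.projectPoints(np.array(P,float).reshape(-1,1,3),cv2.Rodrigues(r)[0],t,K,d)[0][:,0]
def crop(im,x0,y0,x1,y1,s,name):
    cv2.imwrite("pics/"+name,cv2.resize(im[y0:y1,x0:x1,::-1],None,fx=s,fy=s,interpolation=cv2.INTER_CUBIC))
E
python3 - <<'E'
import cv2
from h import *
w=cv2.imread("pics/wrist0.png")[:,:,::-1];s=cv2.imread("pics/scene0.png")[:,:,::-1];d=cv2.imread("pics/side0.png")[:,:,::-1]
crop(w,240,180,440,330,4,"wc0.png");crop(s,250,190,400,290,5,"sc0.png");crop(d,240,200,380,280,5,"dc0.png")
E
```

```text
(no output)
```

View pics/wc0.png

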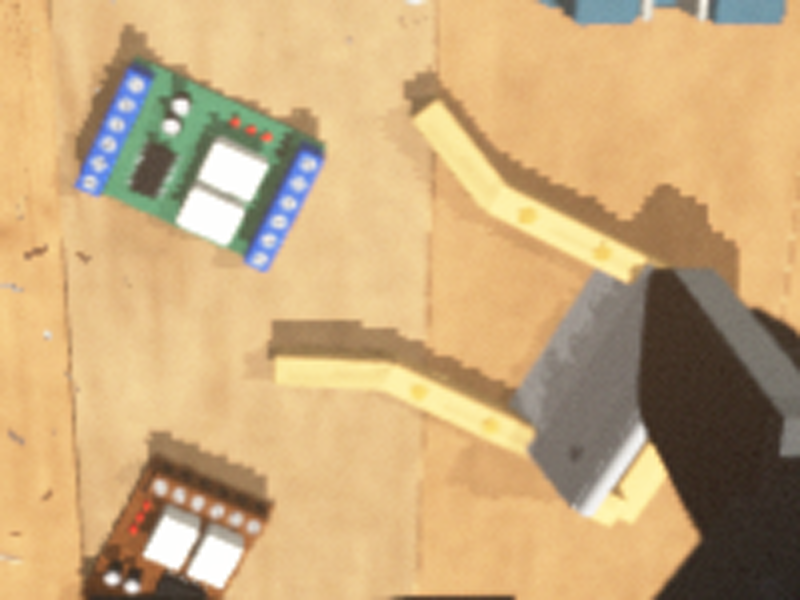

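View pics/sc0.png

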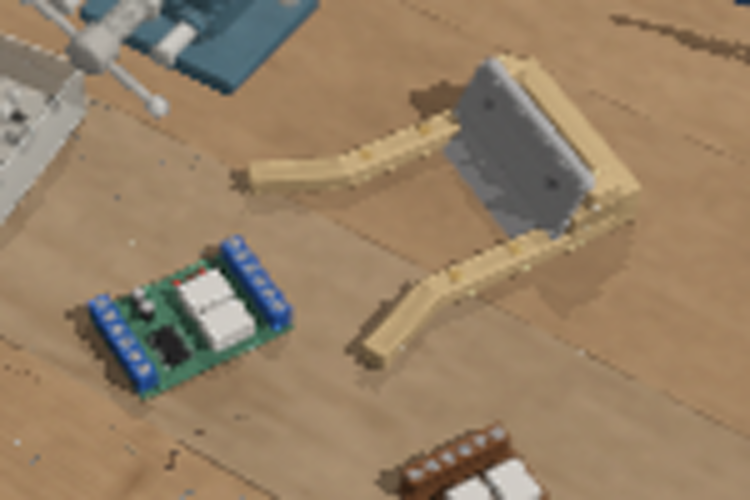

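View pics/dc0.png

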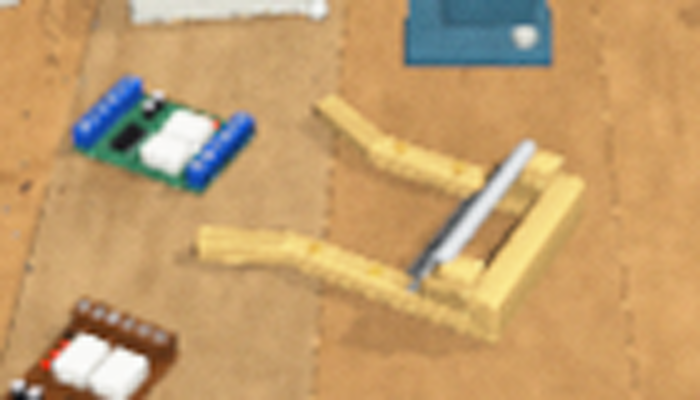

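Run:
```python
from h import *
st=dict(ee_pos=np.array([5.24696547e-01,-6.7e-06,3.03279301e-01]),orientation=np.array([-5.07076339e-04,7.07121732e-01,7.07091477e-01,-4.93102273e-04]))
def go(c,off,s,L):
    for n,u,v,z in L:
        px=[(u+.5)/s-.5+off[0],(v+.5)/s-.5+off[1]]
        print(n,np.round(onz(c,px,z)[0]*1000,1))
print("wrist");go(cam("wrist",st),(240,180),4,[("farL",322,148,.0124),("farR",268,271,.0124),("nearL",140,60,.0124),("nearR",80,190,.0124),
("uEndIn",413,114,.01),("uEndOut",438,98,.01),("uBendIn",487,207,.01),("uFootIn",632,282,.01),("lEndIn",276,358,.01),("lEndOut",277,384,.01),("lBendIn",395,366,.01),("lBendOut",385,388,.01),("lFootIn",530,428,.01),("uBendOut",505,187,.01),("footL",597,272,.008),("footR",514,402,.008),("beadR",580,512,.036)])
print("scene");go(cam("scene"),(250,190),5,[("farL",232,237,.0124),("farR",292,312,.0124),("nearL",92,302,.0124),("nearR",152,385,.0124),
("uEnd in",253,187,.01),("uEndOut",252,165,.01),("lEndIn",362,350,.01),("lEndOut",380,362,.01),("lBendIn",428,288,.01),("uBendIn",350,178,.01),("footL",443,150,0.0),("footR",520,237,0.),("beadL",490,60,.039),("beadR",590,183,.039)])
print("side");go(cam("side"),(240,200),5,[("farL",252,118,.0124),("farR",200,172,.0124),("nearL",132,78,.0124),("nearR",75,130,.0124),("beadL",530,143,.039),("beadR",448,255,.039),("lEndIn",200,228,.01),("uEndIn",317,105,.01),("uBendIn",375,150,.01),("lBendIn",290,233,.01)])
# other objects
```

```text
wrist
farL [531.1 -52.8  12.4]
farR [512.8 -97.3  12.4]
nearL [471.7 -22.7  12.4]
nearR [449.7 -67.7  12.4]
uEndIn [561.3 -41.8  10. ]
uEndOut [569.5 -36.3  10. ]
uBendIn [587.4 -74.8  10. ]
uFootIn [ 639.2 -102.8   10. ]
lEndIn [ 515.2 -131.8   10. ]
lEndOut [ 515.5 -142.2   10. ]
lBendIn [ 557.4 -135.    10. ]
lBendOut [ 554.  -143.8   10. ]
lFootIn [ 606.9 -160.3   10. ]
uBendOut [593.2 -67.6  10. ]
footL [627.3 -99.9   8. ]
footR [ 600.9 -150.8    8. ]
beadR [ 620.3 -177.2   36. ]
scene
farL [528.  -55.2  12.4]
farR [509.6 -98.4  12.4]
nearL [467.4 -26.6  12.4]
nearR [447.9 -71.9  12.4]
uEnd in [557.3 -45.7  10. ]
uEndOut [567.3 -38.3  10. ]
lEndIn [ 511.1 -132.    10. ]
lEndOut [ 510.2 -141.4   10. ]
lBendIn [ 553.2 -137.9   10. ]
uBendIn [585.2 -78.   10. ]
footL [629.2 -99.3   0. ]
footR [ 605.6 -152.9    0. ]
beadL [ 655.9 -105.1   39. ]
beadR [ 618.9 -176.    39. ]
side
farL [531.  -59.3  12.4]
farR [511.1 -98.2  12.4]
nearL [470.5 -29.4  12.4]
nearR [449.6 -69.2  12.4]
beadL [ 658.3 -108.    39. ]
beadR [ 622.8 -179.4   39. ]
lEndIn [ 514.8 -132.8   10. ]
uEndIn [560.5 -46.1  10. ]
uBendIn [589.2 -78.9  10. ]
lBendIn [ 554.3 -135.5   10. ]
```

The crop confirms the small green board, with blue terminal rows and its far end facing the jig. Now I'll check the neighbours' clearances and compute the approach.

Run:
```python
from h import *
st=dict(ee_pos=np.array([5.24696547e-01,-6.7e-06,3.03279301e-01]),orientation=np.array([-5.07076339e-04,7.07121732e-01,7.07091477e-01,-4.93102273e-04]))
w=cam("wrist",st)
for n,px,z in [("eraserBR",(216,139),.011),("eraserTR",(215,125),.011),("eraserL",(181,133),.011),("trayBL",(262,151),.02),("trayBR",(342,143),.02),("viseBL",(375,186),.03),("vise screw",(345,180),.03),("bookcorner",(500,208),.03),("brown",(265,322),.012)]:
    print(n,np.round(onz(w,px,z)[0]*1000))
s=cam("scene")
for n,px,z in [("glue base",(211,178),0),("jar base",(427,300),0),("book bottom corner L",(356,168),0),("book bottom corner R",(450,200),0)]:print(n,np.round(onz(s,px,z)[0]*1000))
# book top height: book stack top-left corner side/scene
o1,d1=ray(s,[(386,107)]);o2,d2=ray(cam("side"),[(411,187)])
ex=np.array([.8854,-.4648]);ey=np.array([.4648,.8854]);F=np.array([614.6,-129.3])
for x in(-201,-21,56):print(x,F+ex*x+ey*.5)
```

```text
eraserBR [401.  49.  11.]
eraserTR [401.  66.  11.]
eraserL [357.  56.  11.]
trayBL [459.  34.  20.]
trayBR [557.  44.  20.]
viseBL [598.  -7.  30.]
vise screw [561.   0.  30.]
bookcorner [761. -36.  30.]
brown [ 449. -220.   12.]
glue base [569. 226.   0.]
jar base [ 551. -350.    0.]
book bottom corner L [798. -48.   0.]
book bottom corner R [ 828. -286.    0.]
-201 [436.867  -35.4325]
-21 [ 596.239  -119.0965]
56 [ 664.4148 -154.8861]
```

Request:
{"op": "step_arm", "data": {"commands": [[-0.6, [-1, -0.4, -1], [0, 0, 7]], [-0.6, [-2, -0.8, -3], [0, 0, 14]], [-0.6, [-3, -1.2, -5], [0, 0, 21]], [-0.6, [-4, -1.6, -7], [0, 0, 28]], [-0.6, [-5, -2, -9], [0, 0, 35]], [-0.6, [-6, -2.5, -11], [0, 0, 42]], [-0.6, [-7, -2.8, -13], [0, 0, 49]], [-0.6, [-8, -3.2, -14], [0, 0, 56]], [-0.6, [-8.8, -3.5, -15], [0, 0, 62.3]], [-0.6, [-8.8, -3.5, -15], [0, 0, 62.3]], [-0.6, [-8.8, -3.5, -15], [0, 0, 62.3]]]}}

```text
time_s: 1.07
ee_pos: [0.4367, -0.0351, 0.1538]
orientation: [-0.0, 0.241, 0.97, -0.0]
ft_force: [0.3, -0.5, 0.2]
opening: 0.0171
```

```bash
cat > snap.py <<'E'
import sys
from h import *
st=manip.get_state();np.set_printoptions(suppress=True,precision=4)
F=np.array([.6146,-.1293]);ex=np.array([.8854,-.4648]);ey=np.array([.4648,.8854])
d=st["ee_pos"][:2]-F
print(round(st["time_s"],2),"pos",st["ee_pos"],"q",st["orientation"],"f",st["ft_force"],"op",st["opening"],"jig mm",d@ex*1e3,d@ey*1e3)
t=sys.argv[1]
for n in sys.argv[2:]:
    cv2.imwrite(f"pics/{n}{t}.png",manip.camera(n)[:,:,::-1])
E
python3 snap.py 1 wrist side
```

```text
1.07 pos [ 0.4367 -0.0351  0.1538] q [-0.0004  0.2413  0.9704 -0.0001] f [ 0.3079 -0.4602  0.2026] op 0.01714642255295262 jig mm -201.31960313452592 0.7499732222827887
```

View pics/wrist1.png

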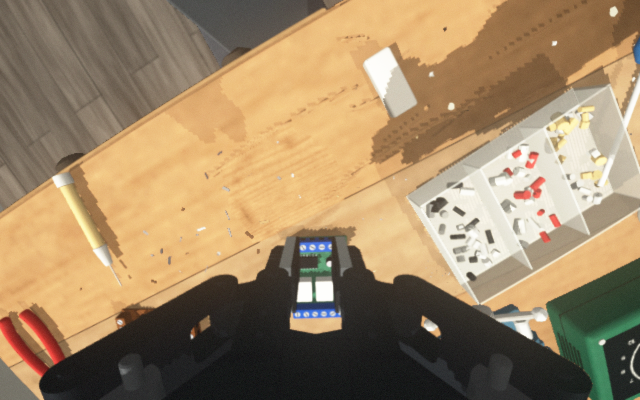

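View pics/side1.png

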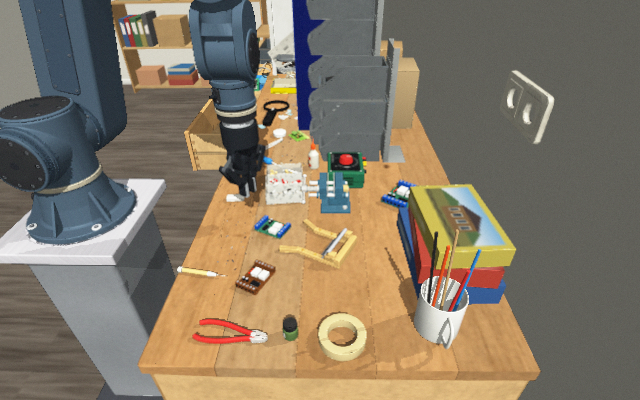

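Run:
```python
from h import *
st=manip.get_state();w=cam("wrist",st)
F=np.array([.6146,-.1293]);ex=np.array([.8854,-.4648]);ey=np.array([.4648,.8854])
for p in [(317,239),(316,320)]:
    P=onz(w,[p],.0124)[0];print(P,(P[:2]-F)@ex,(P[:2]-F)@ey)
```

```text
[ 0.45799689 -0.04486769  0.0124    ] -0.1779005310490562 0.0019672392220715564
[ 0.52565002 -0.08155078  0.0124    ] -0.10095014994531469 0.0009332096263361451
```

Request:
{"op": "step_arm", "data": {"commands": [[-0.6, [0, 0, -2], [0, 0, 0]], [-0.6, [0, 0, -4], [0, 0, 0]], [-0.6, [0, 0, -6], [0, 0, 0]], [-0.6, [0, 0, -7], [0, 0, 0]], [-0.6, [0, 0, -7.5], [0, 0, 0]], [-0.6, [0, 0, -7.9], [0, 0, 0]], [-0.6, [0, 0, -7.9], [0, 0, 0]]]}}

```text
time_s: 1.75
ee_pos: [0.4375, -0.0349, 0.0749]
orientation: [0.0, 0.24, 0.971, -0.0]
ft_force: [1.1, 0.2, 0.3]
opening: 0.0167
```

```bash
python3 snap.py 2 scene side
python3 - <<'E'
import cv2
from h import *
s=cv2.imread("pics/scene2.png")[:,:,::-1];d=cv2.imread("pics/side2.png")[:,:,::-1]
crop(s,200,150,400,290,4,"sc2.png");crop(d,200,150,380,280,4,"dc2.png")
E
```

```text
1.75 pos [ 0.4375 -0.0349  0.0749] q [ 0.0002  0.2398  0.9708 -0.    ] f [1.0934 0.1543 0.2874] op 0.01668155339435 jig mm -200.63548219694073 1.2468685207113261
```

View pics/dc2.png

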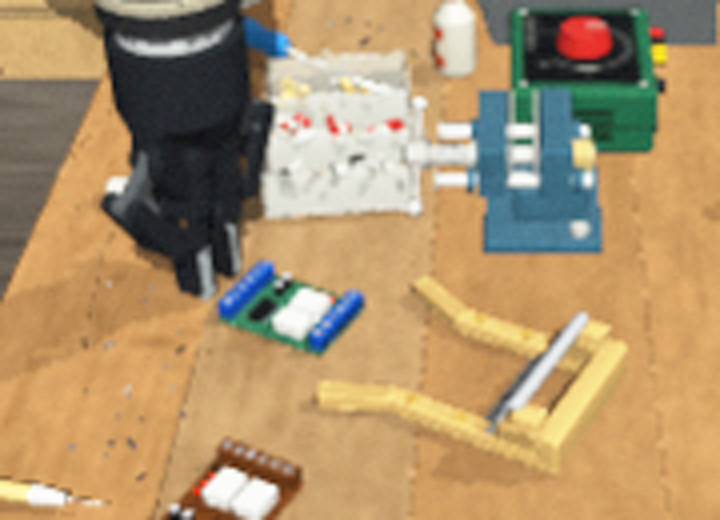

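View pics/sc2.png

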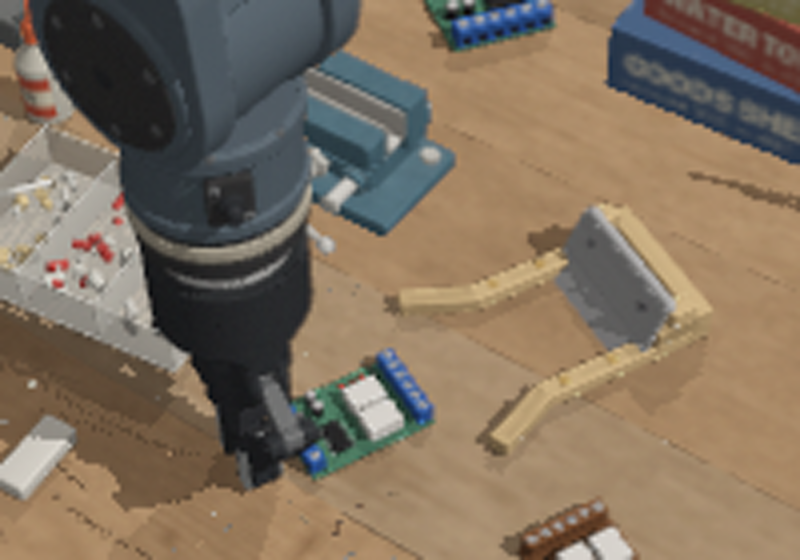

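The fingertips are at bench level about 12 mm behind the near row, seen at side crop (205,290) and (235,270). I'll start the push along the jig axis.

Request:
{"op": "step_arm", "data": {"commands": [[-0.6, [0.44, -0.23, 0], [0, 0, 0]], [-0.6, [0.88, -0.47, 0], [0, 0, 0]], [-0.6, [1.33, -0.7, 0], [0, 0, 0]], [-0.6, [1.77, -0.93, 0], [0, 0, 0]], [-0.6, [2.21, -1.16, 0], [0, 0, 0]], [-0.6, [2.66, -1.4, 0], [0, 0, 0]], [-0.6, [3.1, -1.63, 0], [0, 0, 0]], [-0.6, [3.54, -1.86, 0], [0, 0, 0]], [-0.6, [3.98, -2.09, 0], [0, 0, 0]], [-0.6, [4.43, -2.32, 0], [0, 0, 0]], [-0.6, [4.87, -2.56, 0], [0, 0, 0]], [-0.6, [5.31, -2.79, 0], [0, 0, 0]]]}}

```text
time_s: 2.85
ee_pos: [0.4905, -0.0631, 0.0748]
orientation: [-0.0, 0.239, 0.971, -0.0]
ft_force: [-0.8, -0.8, 0.9]
opening: 0.017
```

```bash
cat > look.py <<'E'
import sys,cv2
from h import *
t=sys.argv[1]
a=cv2.imread(f"pics/scene{t}.png")[150:290,230:400];b=cv2.imread(f"pics/side{t}.png")[170:280,230:390]
a=cv2.resize(a,None,fx=4,fy=4,interpolation=cv2.INTER_CUBIC)[:, :]
cv2.imwrite(f"pics/sc{t}.png",a);cv2.imwrite(f"pics/dc{t}.png",cv2.resize(b,None,fx=5,fy=5,interpolation=cv2.INTER_CUBIC))
E
python3 snap.py 3 scene side;python3 look.py 3
```

```text
2.85 pos [ 0.4905 -0.0631  0.0748] q [-0.0001  0.2394  0.9709 -0.0001] f [-0.8466 -0.7612  0.9258] op 0.016993282504899756 jig mm -140.6417595423004 0.8812824411515852
```

View pics/dc3.png

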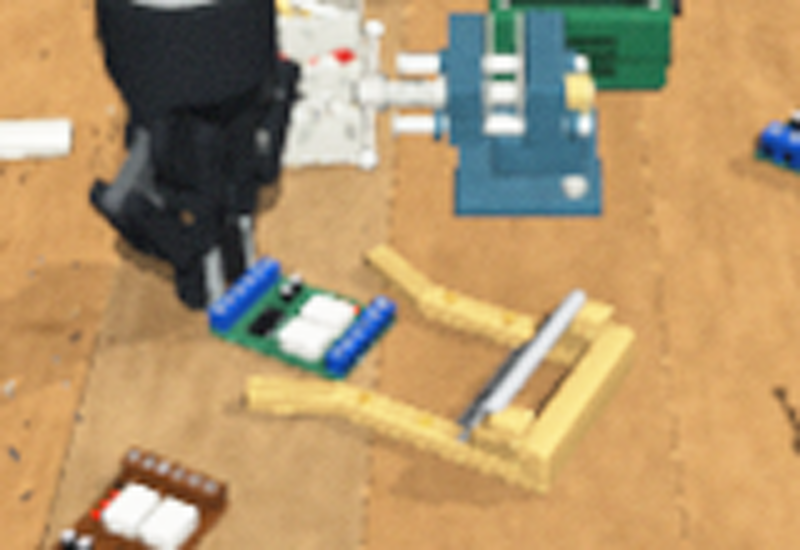

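View pics/sc3.png

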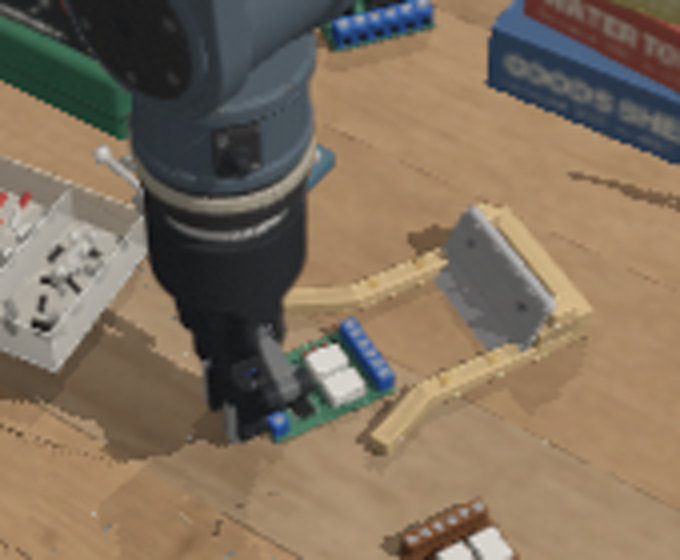

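The board is entering the mouth squarely, with its far row at side crop (335,365)–(393,305). I'll continue.

Request:
{"op": "step_arm", "data": {"commands": [[-0.6, [0.44, -0.23, 0], [0, 0, 0]], [-0.6, [0.88, -0.47, 0], [0, 0, 0]], [-0.6, [1.33, -0.7, 0], [0, 0, 0]], [-0.6, [1.77, -0.93, 0], [0, 0, 0]], [-0.6, [2.21, -1.16, 0], [0, 0, 0]], [-0.6, [2.66, -1.4, 0], [0, 0, 0]], [-0.6, [3.1, -1.63, 0], [0, 0, 0]], [-0.6, [3.54, -1.86, 0], [0, 0, 0]], [-0.6, [3.98, -2.09, 0], [0, 0, 0]], [-0.6, [4.43, -2.32, 0], [0, 0, 0]], [-0.6, [4.87, -2.56, 0], [0, 0, 0]], [-0.6, [5.31, -2.79, 0], [0, 0, 0]]]}}

```text
time_s: 3.95
ee_pos: [0.5436, -0.091, 0.0748]
orientation: [-0.0, 0.239, 0.971, -0.0]
ft_force: [-0.8, -0.0, -0.4]
opening: 0.017
```

```bash
python3 snap.py 4 scene side;python3 look.py 4
```

```text
3.95 pos [ 0.5436 -0.091   0.0748] q [-0.0001  0.2394  0.9709 -0.    ] f [-0.7732 -0.0492 -0.37  ] op 0.01699996294912959 jig mm -80.67023605873143 0.8671195875391188
```

View pics/dc4.png

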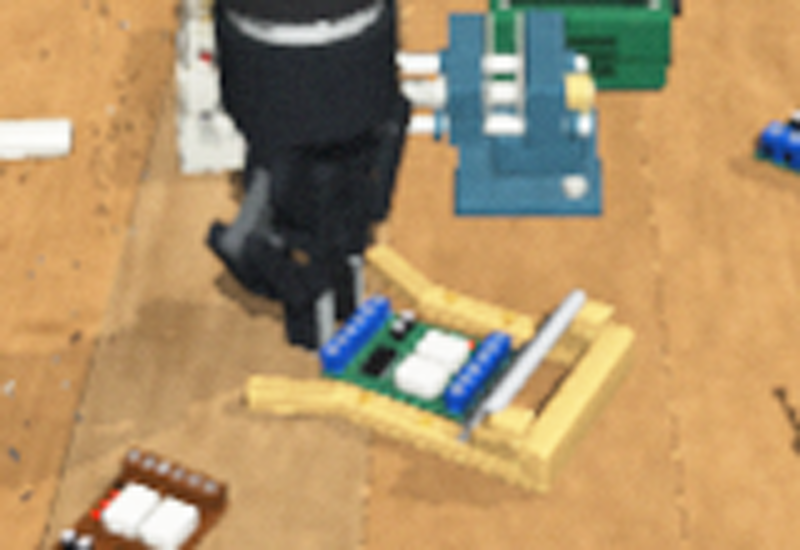

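View pics/sc4.png

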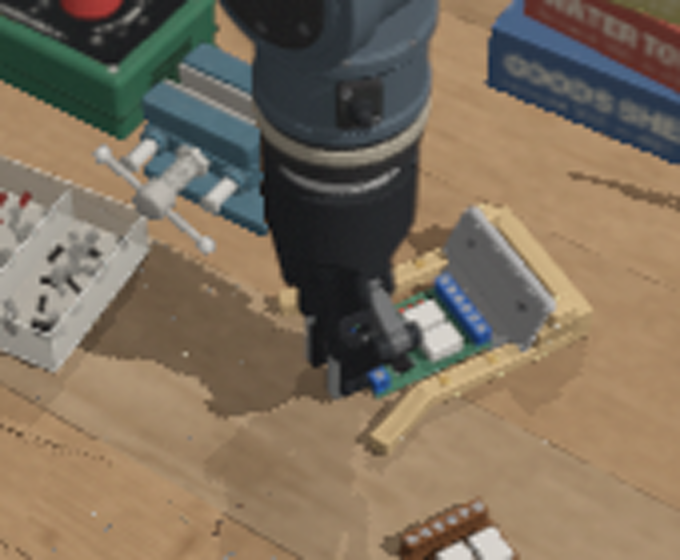

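The board is now at the foot, between the parallel strips. Next I push the climb slowly.

Request:
{"op": "step_arm", "data": {"commands": [[-0.6, [0.27, -0.14, 0], [0, 0, 0]], [-0.6, [0.53, -0.28, 0], [0, 0, 0]], [-0.6, [0.8, -0.42, 0], [0, 0, 0]], [-0.6, [1.06, -0.56, 0], [0, 0, 0]], [-0.6, [1.33, -0.7, 0], [0, 0, 0]], [-0.6, [1.6, -0.84, 0], [0, 0, 0]], [-0.6, [1.86, -0.98, 0], [0, 0, 0]], [-0.6, [2.12, -1.12, 0], [0, 0, 0]], [-0.6, [2.39, -1.26, 0], [0, 0, 0]], [-0.6, [2.66, -1.4, 0], [0, 0, 0]], [-0.6, [2.92, -1.54, 0], [0, 0, 0]], [-0.6, [3.1, -1.63, 0], [0, 0, 0]]]}}

```text
time_s: 5.05
ee_pos: [0.5746, -0.1073, 0.0749]
orientation: [0.0, 0.239, 0.971, -0.0]
ft_force: [-0.8, 0.6, -0.1]
opening: 0.0169
```

```bash
python3 snap.py 5 scene side;python3 look.py 5
```

```text
5.05 pos [ 0.5746 -0.1073  0.0749] q [ 0.0001  0.2394  0.9709 -0.0001] f [-0.7677  0.6294 -0.0603] op 0.016944435791848424 jig mm -45.65685592778295 0.8781231292794468
```

View pics/dc5.png

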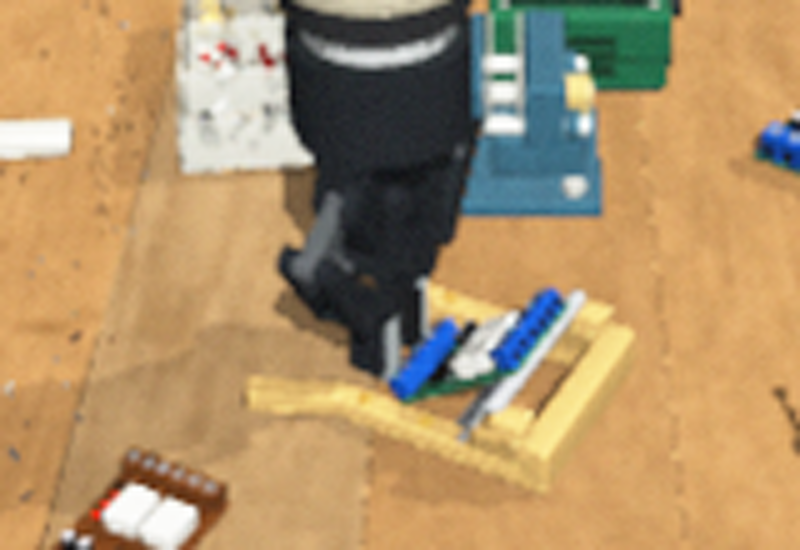

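View pics/sc5.png

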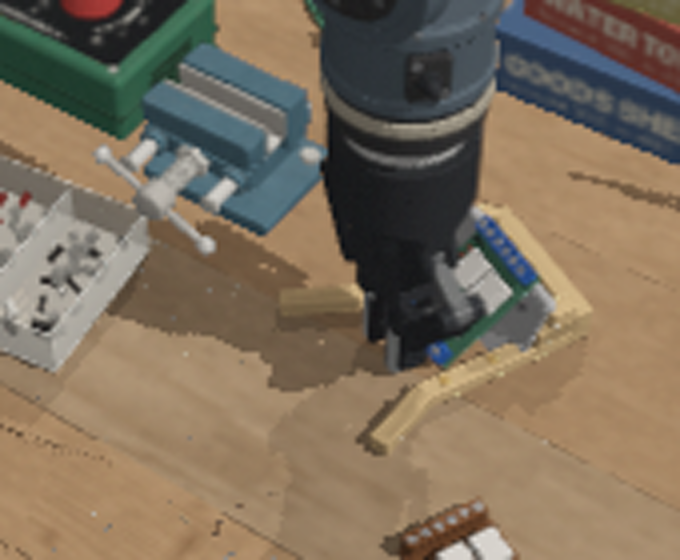

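It is climbing, with the far row near the bead at side crop (530,330). Another 20 mm.

Request:
{"op": "step_arm", "data": {"commands": [[-0.6, [0.22, -0.12, 0], [0, 0, 0]], [-0.6, [0.44, -0.23, 0], [0, 0, 0]], [-0.6, [0.66, -0.35, 0], [0, 0, 0]], [-0.6, [0.88, -0.47, 0], [0, 0, 0]], [-0.6, [1.1, -0.58, 0], [0, 0, 0]], [-0.6, [1.33, -0.7, 0], [0, 0, 0]], [-0.6, [1.5, -0.79, 0], [0, 0, 0]], [-0.6, [1.64, -0.86, 0], [0, 0, 0]], [-0.6, [1.77, -0.93, 0], [0, 0, 0]], [-0.6, [1.77, -0.93, 0], [0, 0, 0]]]}}

```text
time_s: 5.98
ee_pos: [0.5921, -0.1165, 0.0749]
orientation: [0.0, 0.239, 0.971, -0.0]
ft_force: [0.1, 0.1, 0.4]
opening: 0.017
```

```bash
python3 snap.py 6 scene side;python3 look.py 6
```

```text
5.98 pos [ 0.5921 -0.1165  0.0749] q [ 0.0001  0.2394  0.9709 -0.0001] f [0.1404 0.136  0.3584] op 0.01699687490995838 jig mm -25.837332036693336 0.8367364449599701
```

View pics/dc6.png

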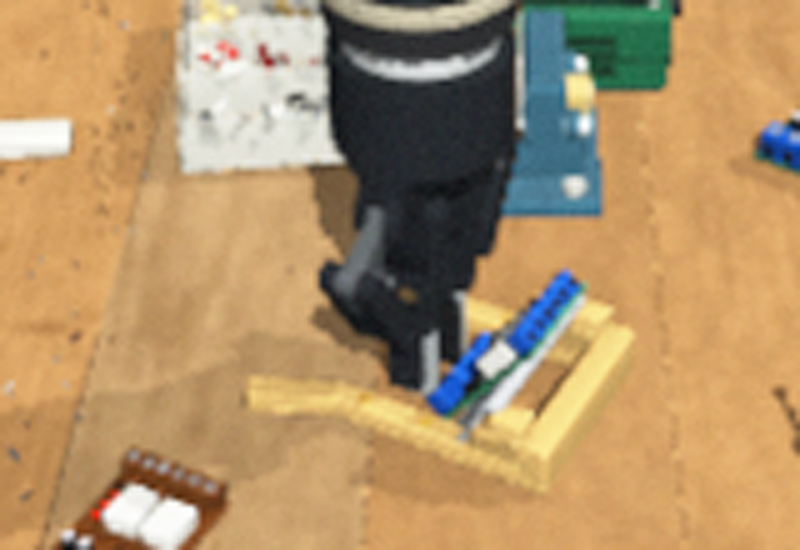

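View pics/sc6.png

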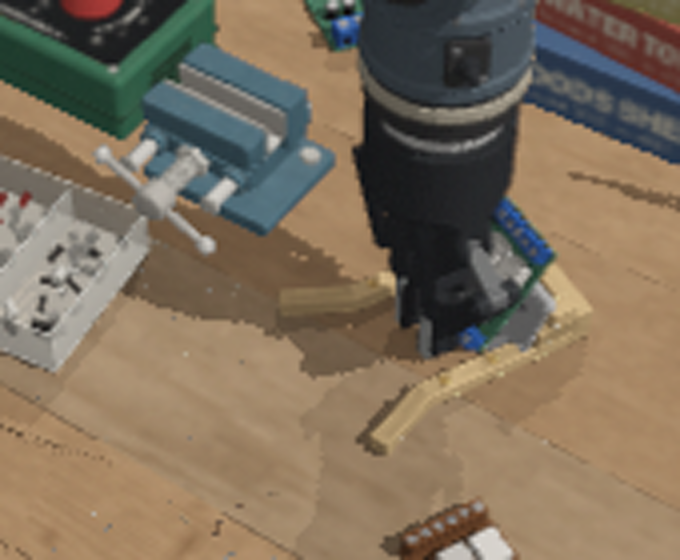

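Request:
{"op": "step_arm", "data": {"commands": [[-0.6, [0.09, -0.05, 0], [0, 0, 0]], [-0.6, [0.18, -0.09, 0], [0, 0, 0]], [-0.6, [0.27, -0.14, 0], [0, 0, 0]], [-0.6, [0.31, -0.16, 0], [0, 0, 0]], [-0.6, [0.31, -0.16, 0], [0, 0, 0]]]}}

```text
time_s: 6.5
ee_pos: [0.5951, -0.118, 0.0749]
orientation: [0.0, 0.239, 0.971, -0.0]
ft_force: [-0.2, -0.3, -0.9]
opening: 0.0169
```

```bash
python3 snap.py 7 scene side;python3 look.py 7
```

```text
6.5 pos [ 0.5951 -0.118   0.0749] q [ 0.      0.2394  0.9709 -0.0001] f [-0.2101 -0.2937 -0.9147] op 0.01694067092395952 jig mm -22.51303837494208 0.9008600409170517
```

View pics/dc7.png

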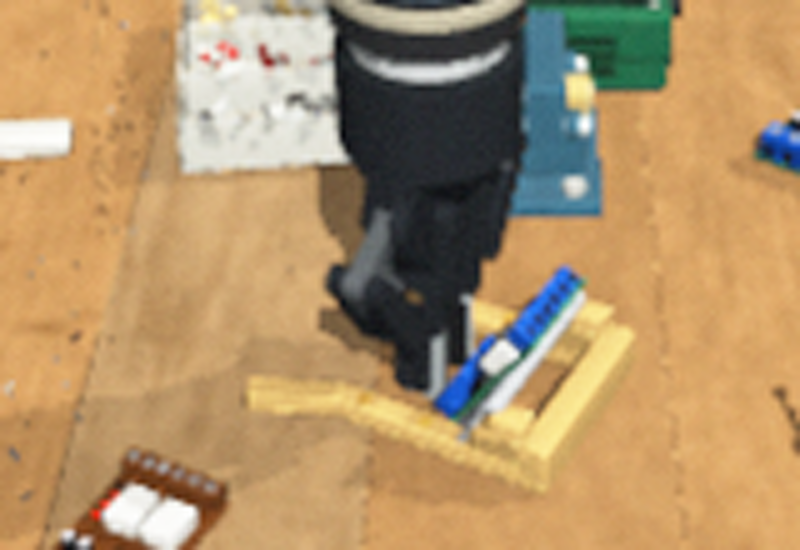

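Run:
```python
from h import *
a=cv2.imread("pics/side7.png")
cv2.imwrite("pics/z7.png",cv2.resize(a[215:265,300:370],None,fx=11,fy=11,interpolation=cv2.INTER_CUBIC))
F=np.array([614.6,-129.3,0]);ex=np.array([.8854,-.4648,0]);ey=np.array([.4648,.8854,0]);ez=np.array([0,0,1])
for n in("side","scene"):
  for nm,x,z in(("topUnder",39.2,60.4),("topComp",28.8,67.1),("botUnder",0,0),("botComp",-10.4,6.8)):
    for y in(-25,25):
      p=proj(cam(n),(F+ex*x+ey*y+ez*z)/1e3)[0];print(n,nm,y,p.round(1),((p-[300,215])*11).round() if n=="side" else ((p-[230,150])*4).round())
```

```text
side topUnder -25 [336.7 239.5] [404. 269.]
side topUnder 25 [347.5 225.6] [522. 117.]
side topComp -25 [332.1 235.3] [354. 224.]
side topComp 25 [343.1 221.7] [474.  73.]
side botUnder -25 [319.9 254.9] [219. 439.]
side botUnder 25 [330.7 241.3] [338. 289.]
side botComp -25 [315.7 251. ] [172. 396.]
side botComp 25 [326.7 237.5] [293. 248.]
scene topUnder -25 [370.2 212.7] [561. 251.]
scene topUnder 25 [357.4 197.4] [510. 189.]
scene topComp -25 [366.4 212.3] [546. 249.]
scene topComp 25 [353.6 196.9] [494. 188.]
scene botUnder -25 [352.4 237.5] [490. 350.]
scene botUnder 25 [340.5 221.9] [442. 288.]
scene botComp -25 [348.5 237.4] [474. 349.]
scene botComp 25 [336.6 221.7] [427. 287.]
```

View pics/z7.png

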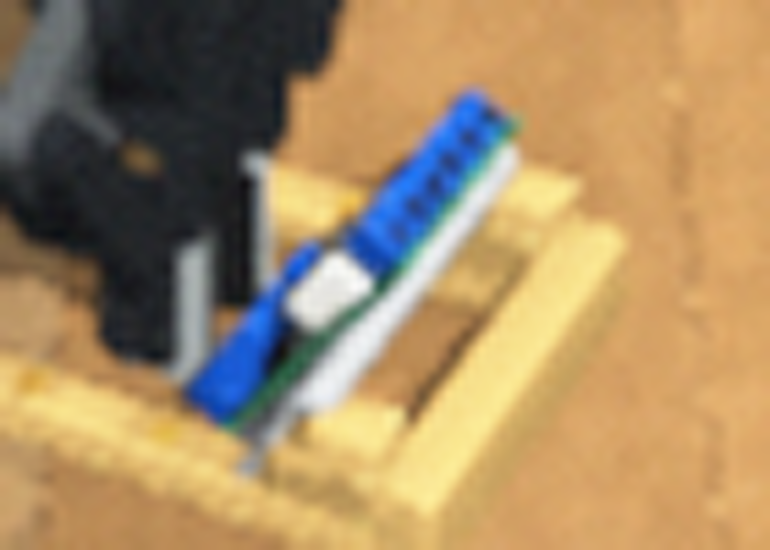

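Request:
{"op": "step_arm", "data": {"commands": [[-0.6, [0.05, -0.02, 0], [0, 0, 0]], [-0.6, [0.09, -0.05, 0], [0, 0, 0]], [-0.6, [0.13, -0.07, 0], [0, 0, 0]], [-0.6, [0.13, -0.07, 0], [0, 0, 0]]]}}

```text
time_s: 6.93
ee_pos: [0.596, -0.1186, 0.0748]
orientation: [-0.0, 0.239, 0.971, 0.0]
ft_force: [-2.0, 0.6, 1.0]
opening: 0.017
```

```bash
python3 snap.py 8 scene side;python3 look.py 8; python3 -c "
import cv2
a=cv2.imread('pics/side8.png')
cv2.imwrite('pics/z8.png',cv2.resize(a[215:265,300:370],None,fx=11,fy=11,interpolation=cv2.INTER_CUBIC))"
```

```text
6.93 pos [ 0.596  -0.1186  0.0748] q [-0.0004  0.2394  0.9709  0.    ] f [-1.9864  0.5544  1.0282] op 0.016971970146873145 jig mm -21.445677386116124 0.8301979479844628
```

View pics/z8.png

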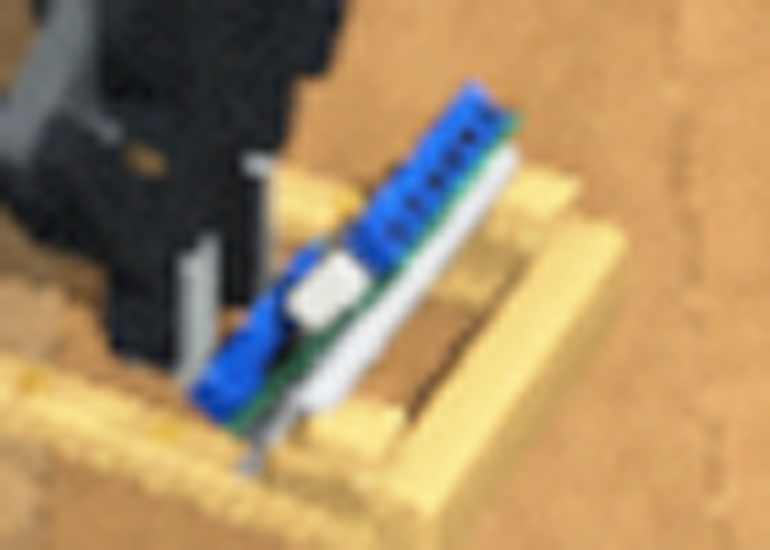

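Request:
{"op": "step_arm", "data": {"commands": [[-0.6, [0.05, -0.02, 0], [0, 0, 0]], [-0.6, [0.09, -0.05, 0], [0, 0, 0]], [-0.6, [0.09, -0.05, 0], [0, 0, 0]]]}}

```text
time_s: 7.28
ee_pos: [0.5964, -0.1188, 0.0748]
orientation: [-0.001, 0.239, 0.971, 0.0]
ft_force: [-4.7, 2.9, 3.1]
opening: 0.0175
```

Request:
{"op": "step_arm", "data": {"commands": [[-0.6, [0.05, -0.02, 0], [0, 0, 0]], [-0.6, [0.09, -0.05, 0], [0, 0, 0]], [-0.6, [0.09, -0.05, 0], [0, 0, 0]]]}}

```text
time_s: 7.53
ee_pos: [0.5966, -0.119, 0.0747]
orientation: [-0.002, 0.239, 0.971, 0.0]
ft_force: [-7.3, 4.5, 5.7]
opening: 0.0168
```

```bash
python3 snap.py 9 scene side;python3 look.py 9; python3 -c "
import cv2
a=cv2.imread('pics/side9.png')
cv2.imwrite('pics/z9.png',cv2.resize(a[215:265,300:370],None,fx=11,fy=11,interpolation=cv2.INTER_CUBIC))"
```

```text
7.53 pos [ 0.5966 -0.119   0.0747] q [-0.0016  0.2392  0.971   0.0004] f [-7.2928  4.5398  5.6533] op 0.016783066368677494 jig mm -20.699098630641245 0.7794654181304204
```

View pics/z9.png

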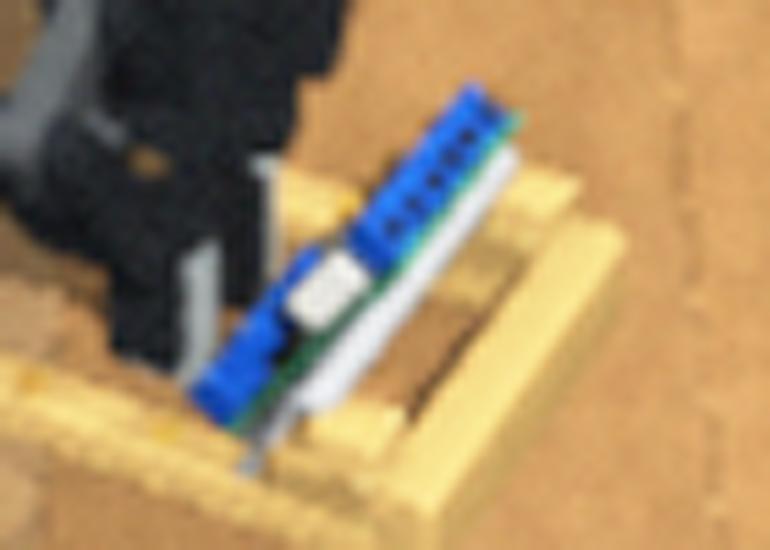

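Force has risen to about 8 N with no further motion, so the board is fully in. I'll back off and lift.

Request:
{"op": "step_arm", "data": {"commands": [[-0.6, [-0.2, 0.1, 0], [0, 0, 0]], [-0.6, [-0.5, 0.26, 0], [0, 0, 0]], [-0.6, [-1.2, 0.63, 0], [0, 0, 0]], [-0.6, [-2.2, 1.15, 0], [0, 0, 0]], [-0.6, [-3.2, 1.68, 0], [0, 0, 0]], [-0.6, [-4.4, 2.3, 0], [0, 0, 0]], [-0.6, [-5.3, 2.8, 2], [0, 0, 0]], [-0.6, [-5.3, 2.8, 5], [0, 0, 0]], [-0.6, [-5.3, 2.8, 8], [0, 0, 0]], [-0.6, [-5.3, 2.8, 11], [0, 0, 0]], [-0.6, [-5.3, 2.8, 12], [0, 0, 0]], [-0.6, [-5.3, 2.8, 12], [0, 0, 0]]]}}

```text
time_s: 8.63
ee_pos: [0.5463, -0.0919, 0.1979]
orientation: [0.003, 0.239, 0.971, 0.0]
ft_force: [-0.2, -0.3, -0.4]
opening: 0.017
```

```bash
python3 snap.py 10 scene side;python3 look.py 10
```

```text
8.63 pos [ 0.5463 -0.0919  0.1979] q [0.0029 0.2394 0.9709 0.0001] f [-0.202  -0.3061 -0.4117] op 0.016983548991767943 jig mm -77.84267851263839 1.3934620744654826
```

View pics/dc10.png

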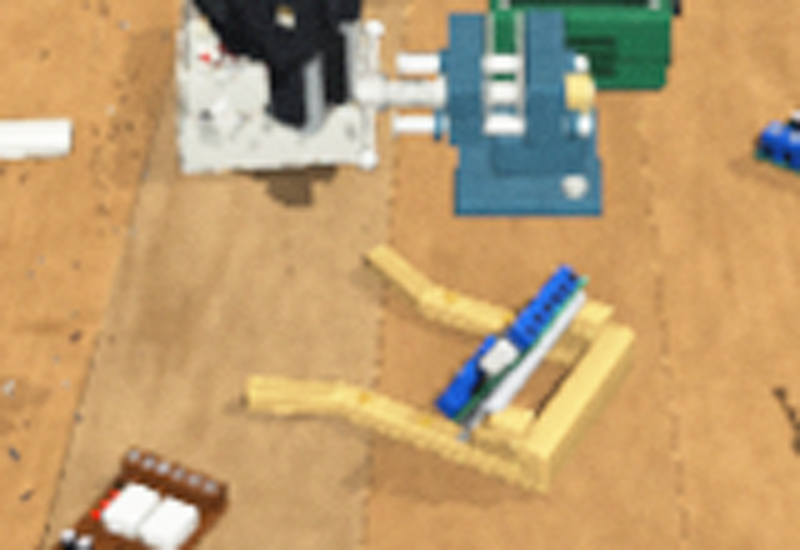

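View pics/sc10.png

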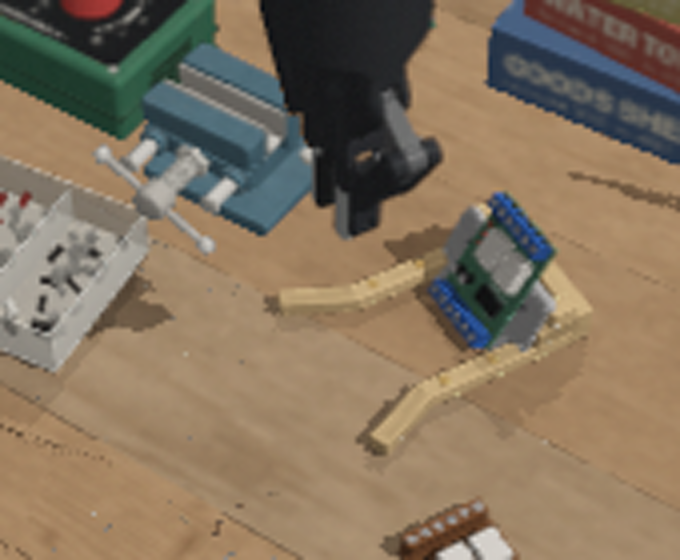

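The board stays leaning when let go, with its top row at scene crop (525,225) and bottom row at (460,315). Now over the top and down behind it.

Request:
{"op": "step_arm", "data": {"commands": [[-0.6, [1.2, -0.63, 0], [0, 0, 0]], [-0.6, [3, -1.58, 0], [0, 0, 0]], [-0.6, [5, -2.63, 0], [0, 0, 0]], [-0.6, [7, -3.68, 0], [0, 0, 0]], [-0.6, [9, -4.73, 0], [0, 0, 0]], [-0.6, [11, -5.78, 0], [0, 0, 0]], [-0.6, [12.4, -6.5, 0], [0, 0, 0]], [-0.6, [12.4, -6.5, 0], [0, 0, 0]], [-0.6, [12.4, -6.5, -2], [0, 0, 0]], [-0.6, [12.4, -6.5, -4], [0, 0, 0]], [-0.6, [12.4, -6.5, -5], [0, 0, 0]], [-0.6, [12.4, -6.5, -5], [0, 0, 0]]]}}

```text
time_s: 9.73
ee_pos: [0.6667, -0.156, 0.1409]
orientation: [-0.003, 0.239, 0.971, -0.0]
ft_force: [-0.6, 0.1, 0.1]
opening: 0.0172
```

```bash
python3 snap.py 11 scene side wrist;python3 look.py 11
```

```text
9.73 pos [ 0.6667 -0.156   0.1409] q [-0.0034  0.2394  0.9709 -0.0001] f [-0.6407  0.0835  0.1367] op 0.017206974385770214 jig mm 58.595014178152745 0.55619500736502
```

View pics/dc11.png

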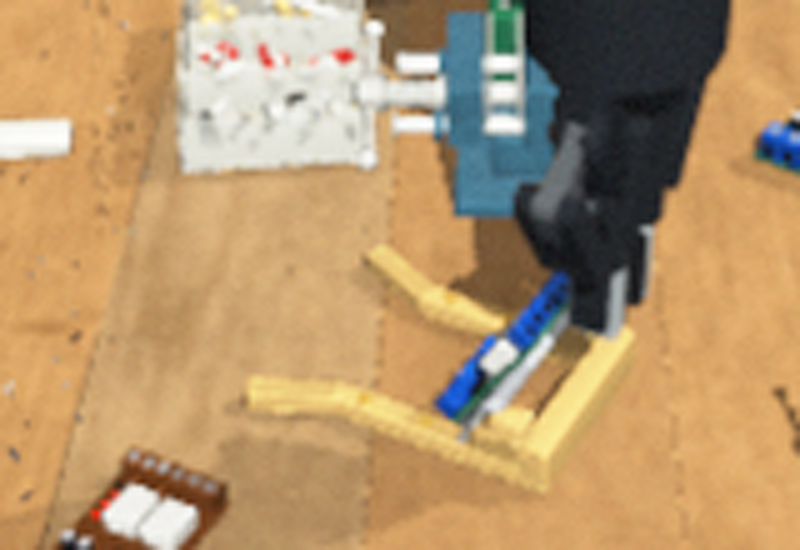

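View pics/wrist11.png

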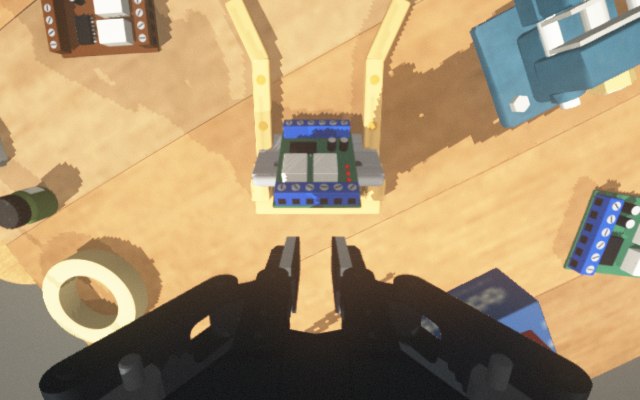

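The wrist view shows the board centred between the strips, with its top row at (317,195) and the fingers behind it at (295,270) and (342,270). I'll lower to about 46 mm tip height.

Request:
{"op": "step_arm", "data": {"commands": [[-0.6, [0, 0, -0.8], [0, 0, 0]], [-0.6, [0, 0, -1.6], [0, 0, 0]], [-0.6, [0, 0, -2.2], [0, 0, 0]], [-0.6, [0, 0, -2.5], [0, 0, 0]], [-0.6, [0, 0, -2.5], [0, 0, 0]], [-0.6, [0, 0, -2.5], [0, 0, 0]]]}}

```text
time_s: 10.38
ee_pos: [0.669, -0.1567, 0.1196]
orientation: [-0.0, 0.239, 0.971, -0.0]
ft_force: [0.5, 0.4, 0.0]
opening: 0.017
```

```bash
python3 snap.py 12 wrist side;python3 - <<'E'
import cv2
a=cv2.imread('pics/side12.png')
cv2.imwrite('pics/z12.png',cv2.resize(a[205:275,290:380],None,fx=8,fy=8,interpolation=cv2.INTER_CUBIC))
E
```

```text
10.38 pos [ 0.669  -0.1567  0.1196] q [-0.0003  0.2394  0.9709 -0.    ] f [0.4889 0.4384 0.0479] op 0.016952335561255007 jig mm 60.84950013569315 1.0284528346503237
```

View pics/z12.png

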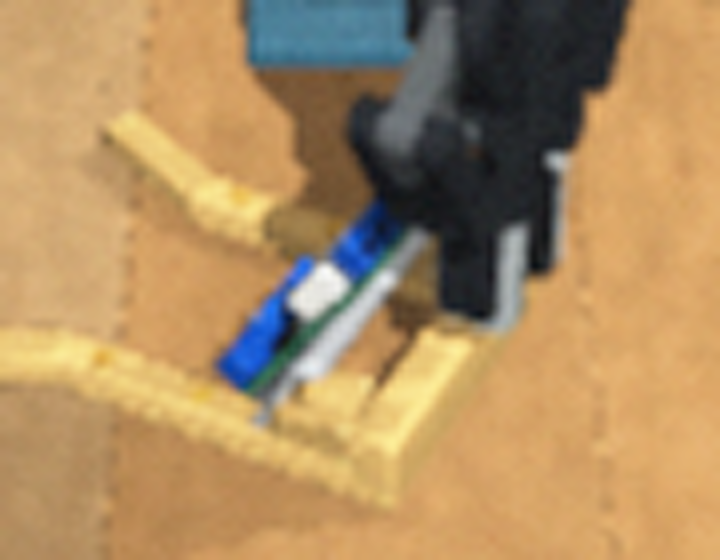

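View pics/wrist12.png

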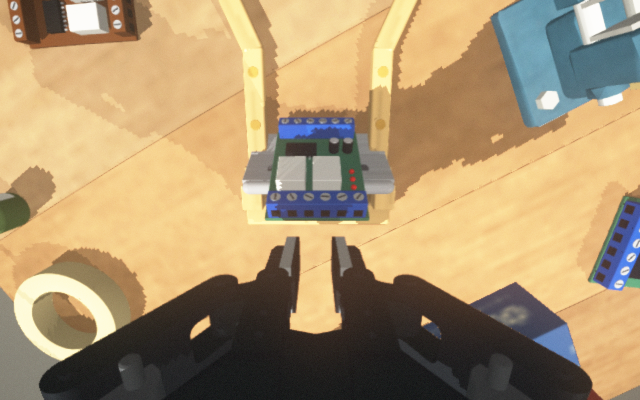

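Request:
{"op": "step_arm", "data": {"commands": [[-0.6, [-0.27, 0.14, 0], [0, 0, 0]], [-0.6, [-0.53, 0.28, 0], [0, 0, 0]], [-0.6, [-0.8, 0.42, 0], [0, 0, 0]], [-0.6, [-1.06, 0.56, 0], [0, 0, 0]], [-0.6, [-1.33, 0.7, 0], [0, 0, 0]], [-0.6, [-1.6, 0.84, 0], [0, 0, 0]], [-0.6, [-1.86, 0.98, 0], [0, 0, 0]], [-0.6, [-2.12, 1.12, 0], [0, 0, 0]], [-0.6, [-2.39, 1.26, 0], [0, 0, 0]], [-0.6, [-2.66, 1.4, 0], [0, 0, 0]], [-0.6, [-2.92, 1.54, 0], [0, 0, 0]], [-0.6, [-3.1, 1.63, 0], [0, 0, 0]]]}}

```text
time_s: 11.48
ee_pos: [0.6377, -0.1402, 0.1199]
orientation: [-0.0, 0.239, 0.971, -0.0]
ft_force: [-0.1, -0.3, 0.1]
opening: 0.0169
```

```bash
python3 snap.py 13 wrist side scene;python3 look.py 13;python3 - <<'E'
import cv2
a=cv2.imread('pics/side13.png')
cv2.imwrite('pics/z13.png',cv2.resize(a[205:275,290:380],None,fx=8,fy=8,interpolation=cv2.INTER_CUBIC))
E
```

```text
11.48 pos [ 0.6377 -0.1402  0.1199] q [-0.0001  0.2393  0.9709 -0.    ] f [-0.1219 -0.2766  0.1012] op 0.016906996681374874 jig mm 25.507351112182775 1.0982325006950175
```

View pics/z13.png

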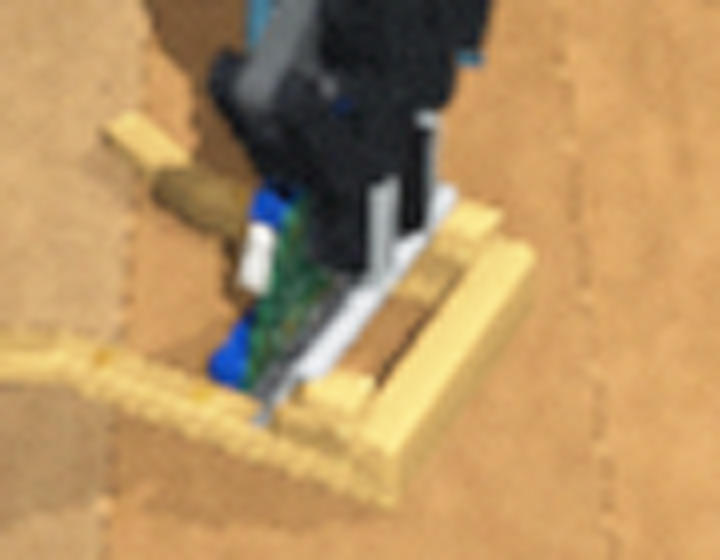

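View pics/wrist13.png

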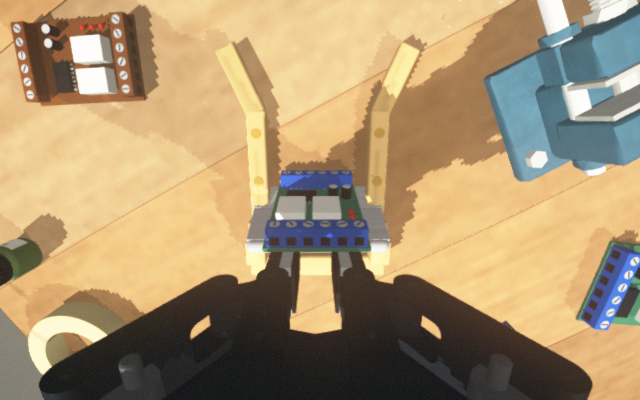

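View pics/sc13.png

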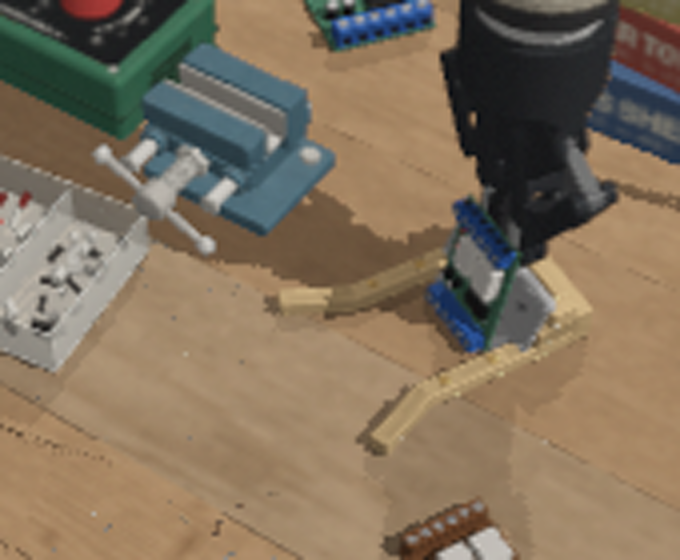

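The board is tipping up about its lower end and still square. Continue.

Request:
{"op": "step_arm", "data": {"commands": [[-0.6, [-0.18, 0.09, 0], [0, 0, 0]], [-0.6, [-0.35, 0.19, 0], [0, 0, 0]], [-0.6, [-0.53, 0.28, 0], [0, 0, 0]], [-0.6, [-0.71, 0.37, 0], [0, 0, 0]], [-0.6, [-0.88, 0.46, 0], [0, 0, 0]], [-0.6, [-1.06, 0.56, 0], [0, 0, 0]], [-0.6, [-1.24, 0.65, 0], [0, 0, 0]], [-0.6, [-1.24, 0.65, 0], [0, 0, 0]]]}}

```text
time_s: 12.3
ee_pos: [0.6252, -0.1337, 0.1199]
orientation: [-0.0, 0.239, 0.971, -0.0]
ft_force: [0.0, -0.7, 0.9]
opening: 0.0174
```

```bash
python3 snap.py 14 wrist side scene;python3 look.py 14;python3 - <<'E'
import cv2
a=cv2.imread('pics/side14.png')
cv2.imwrite('pics/z14.png',cv2.resize(a[205:275,290:380],None,fx=8,fy=8,interpolation=cv2.INTER_CUBIC))
E
```

```text
12.3 pos [ 0.6252 -0.1337  0.1199] q [-0.0002  0.2393  0.9709 -0.0001] f [ 0.0289 -0.6885  0.8929] op 0.01738834598008227 jig mm 11.471082313582258 1.0592103490079494
```

View pics/z14.png

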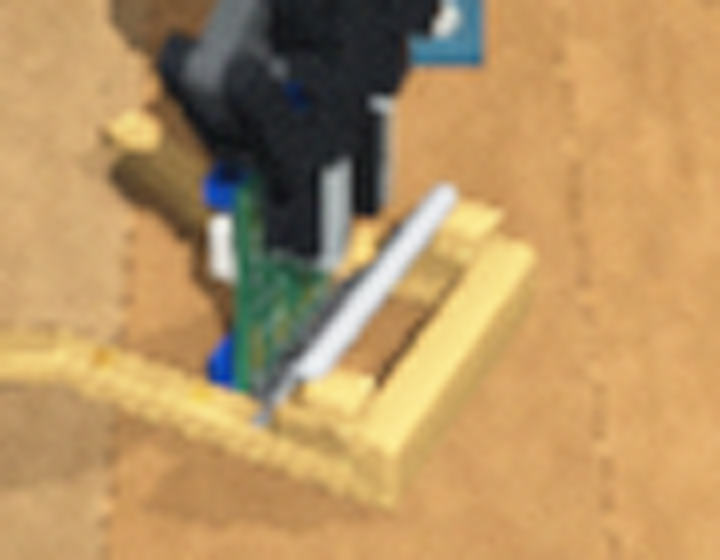

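View pics/wrist14.png

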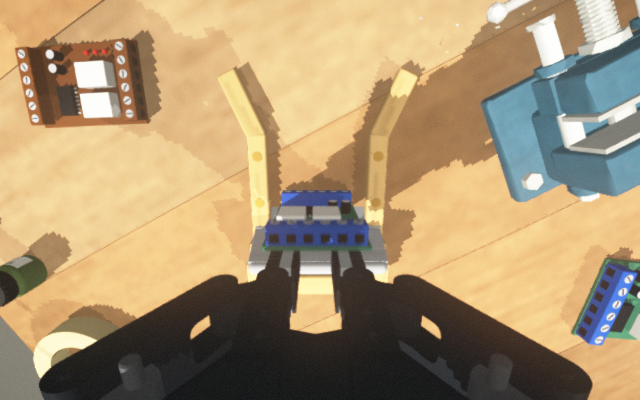

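View pics/sc14.png

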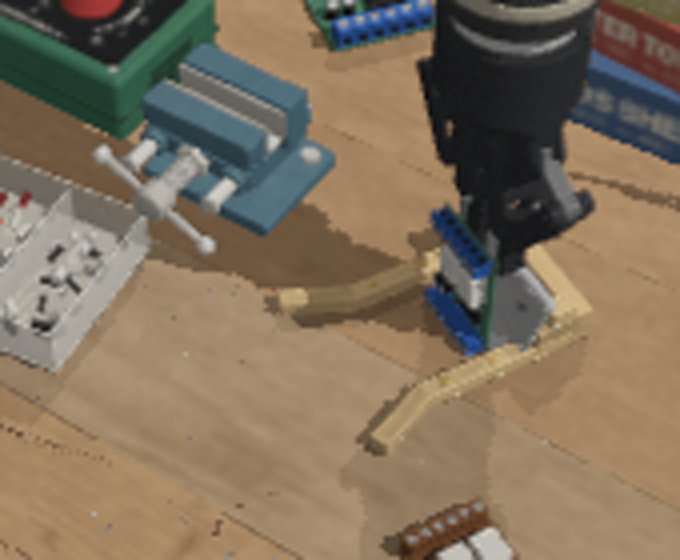

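Nearly upright. I'll push it past the tipping point gently.

Request:
{"op": "step_arm", "data": {"commands": [[-0.6, [-0.18, 0.09, 0], [0, 0, 0]], [-0.6, [-0.35, 0.19, 0], [0, 0, 0]], [-0.6, [-0.53, 0.28, 0], [0, 0, 0]], [-0.6, [-0.71, 0.37, 0], [0, 0, 0]], [-0.6, [-0.88, 0.46, 0], [0, 0, 0]], [-0.6, [-1.06, 0.56, 0], [0, 0, 0]], [-0.6, [-1.06, 0.56, 0], [0, 0, 0]]]}}

```text
time_s: 13.03
ee_pos: [0.6147, -0.1281, 0.1199]
orientation: [-0.0, 0.239, 0.971, -0.0]
ft_force: [1.0, -0.3, -0.4]
opening: 0.0173
```

```bash
python3 snap.py 15 wrist side scene;python3 look.py 15
```

```text
13.03 pos [ 0.6147 -0.1281  0.1199] q [-0.0002  0.2393  0.9709 -0.    ] f [ 0.9802 -0.3235 -0.441 ] op 0.017333479924006173 jig mm -0.5146193011975949 1.1004455400919673
```

View pics/sc15.png

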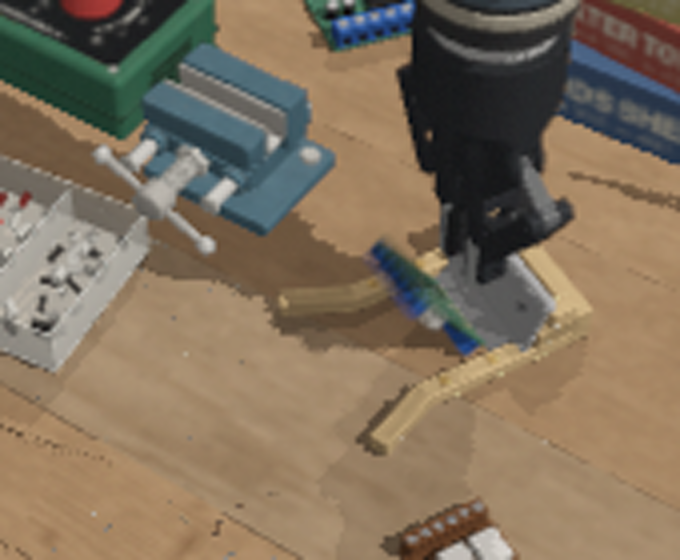

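View pics/wrist15.png

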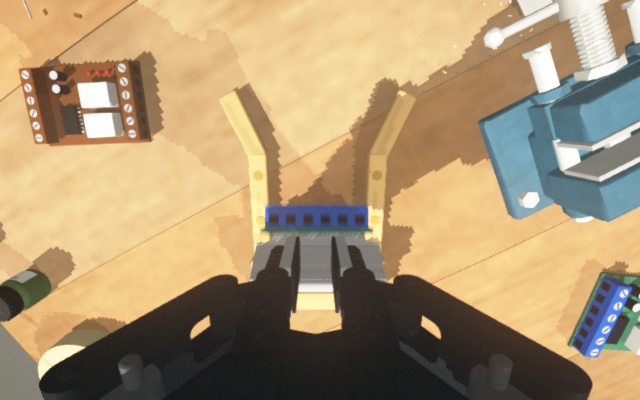

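It is falling (motion blur at scene crop (415,290)). I'll lift straight up and let it settle.

Request:
{"op": "step_arm", "data": {"commands": [[-0.6, [0.2, -0.1, 0], [0, 0, 0]], [-0.6, [0.4, -0.2, 0.5], [0, 0, 0]], [-0.6, [0.8, -0.4, 2], [0, 0, 0]], [-0.6, [0.8, -0.4, 5], [0, 0, 0]], [-0.6, [0.8, -0.4, 8], [0, 0, 0]], [-0.6, [0.8, -0.4, 10], [0, 0, 0]], [-0.6, [0.8, -0.4, 10], [0, 0, 0]], [-0.6, [0.8, -0.4, 10], [0, 0, 0]]]}}

```text
time_s: 13.85
ee_pos: [0.6239, -0.1326, 0.2215]
orientation: [0.002, 0.239, 0.971, 0.0]
ft_force: [-0.0, 0.3, 0.1]
opening: 0.0173
```

```bash
python3 snap.py 16 wrist side scene;python3 look.py 16
```

```text
13.85 pos [ 0.6239 -0.1326  0.2215] q [0.0016 0.2394 0.9709 0.    ] f [-0.0266  0.3106  0.081 ] op 0.01729186749871439 jig mm 9.769243332462988 1.4410047051699184
```

View pics/sc16.png

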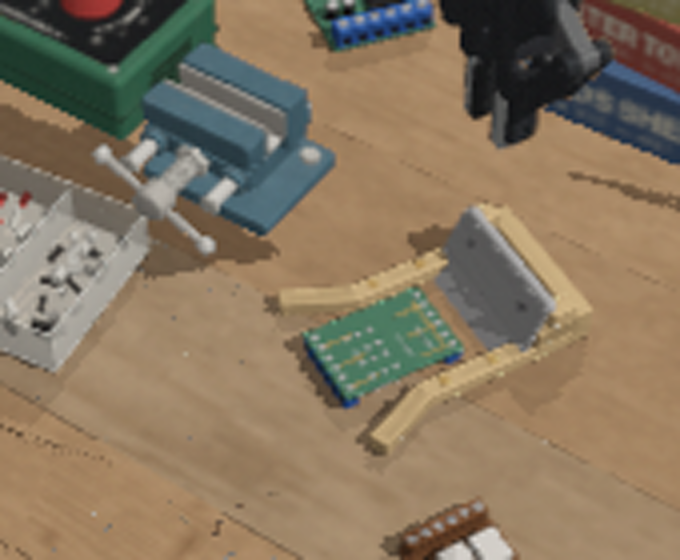

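View pics/dc16.png

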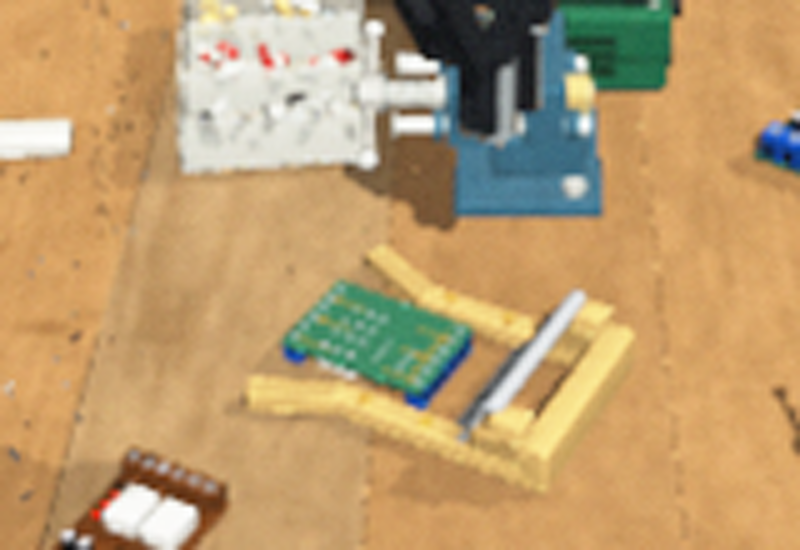

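View pics/wrist16.png

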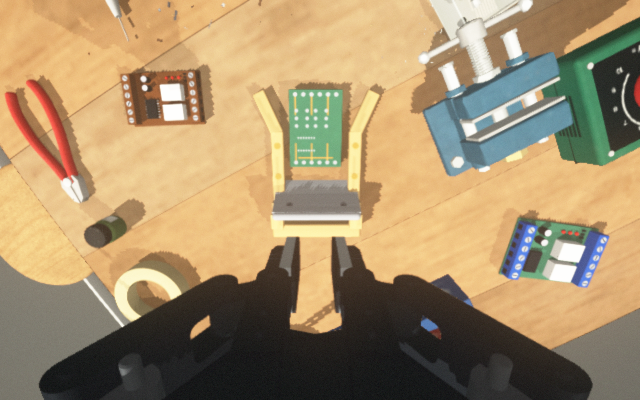

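The board lies solder side up between the strips. I'll measure how far it sits out of the mouth.

Run:
```python
from h import *
st=dict(ee_pos=np.array([.6239,-.1326,.2215]),orientation=np.array([.0016,.2394,.9709,0]))
F=np.array([.6146,-.1293]);ex=np.array([.8854,-.4648]);ey=np.array([.4648,.8854])
c=cam("wrist",st)
for n,p,z in [("bTL",(289,90),.0124),("bTR",(341,91),.0124),("bBL",(289,166),.0124),("bBR",(341,166),.0124),("stripL end",(256,93),.01),("stripR end",(379,92),.01)]:
    P=onz(c,[p],z)[0];print(n,((P[:2]-F)@np.c_[ex,ey]*1e3).round(1))
print("scene/side")
for cc,off,s,L in[("scene",(230,150),4,[(303,338),(350,403),(415,285),(465,355)]),("side",(230,170),5,[(285,340),(340,280),(415,395),(472,330)])]:
  for u,v in L:
    P=onz(cam(cc),[((u+.5)/s-.5+off[0],(v+.5)/s-.5+off[1])],.0124)[0];print(cc,((P[:2]-F)@np.c_[ex,ey]*1e3).round(1))
```

```text
bTL [-86.7 -23.4]
bTR [-85.8  24.5]
bBL [-16.4 -25. ]
bBR [-16.3  26. ]
stripL end [-84.5 -54.4]
stripR end [-85.4  60.2]
scene/side
scene [-89.9  22.8]
scene [-88.7 -26.8]
scene [-18.2  26.4]
scene [-19.4 -28.3]
side [-85.5 -23.4]
side [-86.2  24.1]
side [-16.8 -26.8]
side [-15.6  22.2]
```

```bash
python3 snap.py 17 scene side
python3 - <<'E'
import cv2,numpy as np
for n,B in [("scene",{"jar":(415,280,442,306),"glue":(200,148,220,184),"eraser":(195,250,225,278)}),("side",{"jar":(278,310,302,345),"glue":(305,140,320,170),"eraser":(222,190,248,206)})]:
    a=cv2.imread(f"pics/{n}0.png").astype(int);b=cv2.imread(f"pics/{n}17.png").astype(int);c=cv2.imread(f"pics/{n}16.png").astype(int)
    for k,(x0,y0,x1,y1) in B.items():print(n,k,np.abs(a-b)[y0:y1,x0:x1].mean().round(2))
    print(n,"board since last",np.abs(c-b)[210:260,290:345].mean().round(2))
from rig import manip
print(manip.get_state()["ft_force"])
E
```

```text
14.0 pos [ 0.6226 -0.1322  0.2188] q [-0.0009  0.2394  0.9709 -0.0001] f [-0.0227 -0.0954 -0.4114] op 0.017445893654161184 jig mm 8.480610371672817 1.128923844872766
scene jar 1.41
scene glue 22.1
scene eraser 1.62
scene board since last 0.44
side jar 3.36
side glue 81.84
side eraser 3.34
side board since last 2.16
[ 0.43553341 -0.18668369 -0.12962717]
```

View pics/scene17.png

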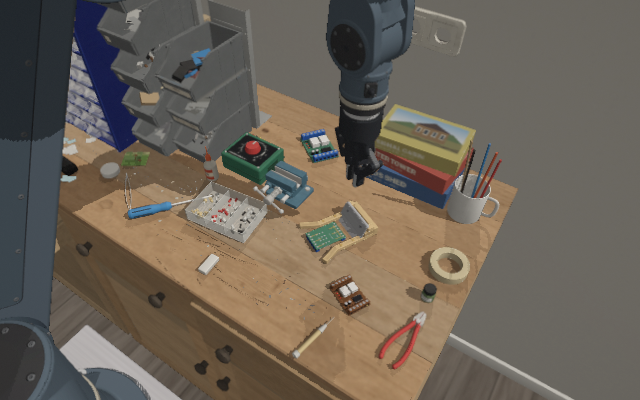

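The jar (428,293), glue bottle (210,165) and eraser (208,264) are all where they started. The glue differences come from the arm's shadow in the scene view and the arm blocking the side view. Handing in.

```bash
python3 -c "
from rig import manip
print(manip.sign_off())"
```

```text
the job is handed in; nothing more can be done
None
```

The relay board is turned over and lies flat between the guide strips, solder side up. I handed the job in at about 14 s of the 48 s allowed.

**What I did:** With the fingertips I pushed the small green board between the strips and up the backrest until it was fully in, where the push force reached about 10 N. I let go and it stayed leaning. I then went over the top and pushed its upper edge from behind. It passed upright, fell towards the robot, and I raised the gripper clear.

**Last checks:**
- **Board position:** In jig coordinates it runs from about 87 mm to 16 mm in front of the foot (the mouth is at 88 mm). It is centred within about 1 mm and square to the strips. The three camera views agree to about 3 mm; the scene view alone puts the outer end at about 89–90 mm.
- **Board at rest:** It showed no movement between the last pictures.
- **Other objects:** The jar and eraser are unchanged in both the scene and side pictures. The glue bottle's automatic picture comparison failed: the arm's shadow darkens it in the scene view, and the arm hides it in the side view. By eye in the scene view it stands where it was, and the arm never came near it.
- **Robot:** It was touching nothing at the end, with wrist force below 0.5 N.

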